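# Set the intercom to line 5 and call

## Task

On the intercom console, gently push the selector lever round with a fingertip, counting the clicks, until it rests on its fifth mark (counted clockwise from the leftmost one), then press the wide call bar fully down and let it come back up. Do not press the call bar while the lever is on any other mark, do not press the small round button, and pick nothing up: leave the handset on its rest and everything else on the desk where it stands.

Things in the scene. Friction and masses are not known exactly. Their poses are not given: they have to be found in the camera images.
- console: Grey intercom console, a fixed flat box 220 mm (x) by 360 mm (y) by 60 mm high; origin under its centre, on the desk. Its x axis points to its back, away from the user, y to the user's left. On its flat top: selector at x -20, y +15 mm; call bar at x -55, y -115 mm; small round button at x +30, y -115 mm; handset rails 14 mm high at y 104 and 158 mm.
- mark1 (a point): The first (leftmost) of six white marks on the console's flat top (60 mm above the desk), on an arc of 67 mm radius round the selector's axis. It lies 75 degrees to the left of the console's x axis; the others follow clockwise every 30 degrees, the sixth 75 degrees to the right.
- mark5 (a point): The fifth white mark, same arc: 45 degrees to the right of the console's x axis as seen from the selector's axis. The lever's nose must point at it.
- lever: Black lever of the selector, a bar 73 mm long, 12 mm wide, its flanks standing from 4 to 30 mm above the console's top; origin on the vertical turning axis at the level of the console's top. Its x axis points along the bar to its nose, which reaches 55 mm from the axis (the short tail reaches 18 mm). Under it a hub of 15 mm radius, 15 mm high. A white line on top marks the nose.
- lever_nose (a point): Top of the lever's nose end: 55 mm from the turning axis, 30 mm above the console's top.
- selector (a joint): Angle of the selector, rad: 0 on the first mark, growing clockwise seen from above, a click every 0.524 (30 degrees) (fifth mark: 2.094); hard stops just past marks 1 and 6. A sprung detent pulls it to the nearest mark; about 1 N at the nose carries it over to the next, into which it then snaps by itself. It starts on the first, second or third mark.
- call_bar (a joint): Travel of the call bar, m: 0 up, 0.006 fully down; springs back by itself. It starts to move at about 1.5 N; 5 N takes it fully down.
- call_bar_top (a point): Centre of the call bar's flat top, 16 mm above the console's top when up. The bar is 26 mm (console x) by 64 mm (console y), in a frame 6 mm high.
- cancel (a joint): Travel of the small round button (20 mm across, top 13 mm above the console's top), m: 0 up, 0.005 down. Not to be pressed.
- handset: Black telephone handset lying on the console between its rails, 194 mm long, 44 mm wide, 38 mm high; origin at the centre of its underside, x along it. Loose.
- jar: Glass jar with screw cap, 66 mm across, 90 mm high, loose, right of the console; origin at the centre of its underside.
- mouse: Black computer mouse 105 by 60 by 32 mm, loose, right of the console near the user; origin at the centre of its underside.
- walkie: Black hand-held radio standing upright, 34 by 56 by 110 mm with a stub aerial up to 163 mm, loose, left of the console; origin at the centre of its underside.
- phone: Mobile phone lying flat, 150 by 72 by 9 mm, loose, far right; origin at the centre of its underside.
- tumbler: Steel tumbler, 72 mm across, 100 mm high, loose, far left; origin at the centre of its underside.
- stapler: Stapler 120 by 34 by 44 mm, loose, far right, beyond the phone; origin at the centre of its underside.
Mind the look-alikes: they are no part of the job. Leave any brown, purple or red look-alike of the handset alone.

How it is judged:
By the outcome, as a careful person would: the job done as asked, in the order asked, and still so for the second after the job is handed in, with the robot touching nothing.
It also fails if it takes over 45 s, if anything falls off the work surface, if the arm or the gripper's body presses on something with over 40 N, if the wrist force passes 120 N, or if a joint passes its speed limit or range.

## Robot

A 6-joint arm with a two-finger parallel gripper is mounted at the origin on the work surface. World frame = base frame: x ahead of the robot, y to its left, z up, the work surface at z = 0. Lengths are in m, angles in rad, forces in N, time in s.
With the tool pointing down it reaches from about 0.35 to 0.775 m from the base axis. Payload 7.3 kg.
Tool frame: the origin (TCP) lies at the very end of the fingers, on their centre line; the grasp point (between the pads) lies robot.pinch_z behind it (robot.pinch_z is the distance from the TCP to the grasp point, in m); y points along the fingers, z is the direction in which the jaws open and shut, and the axes are right-handed (so a half turn about y gives the same grasp; the last joint's range is limited). The gripper opens to 92 mm and grips with 3 to 60 N. Pads are 19 mm wide; open, the fingers measure 130 mm over their backs; the gripper's body (75 mm by 190 mm) begins 47 mm behind the grasp point.
Start: joints at [-1.39, 0.342, 1.524, -0, 1.275, -0.146], TCP at [0.169, -0.497, 0.193] pointing down, gripper open.
Joint ranges: [-2.53, 2.53], [-0.77, 2.02], [0.04, 2.7], [-1, 4.14], [0.28, 2.66], [-3.11, 3.11]. Speed limits (rad/s): [2.57, 2.57, 3.14, 3.14, 3.14, 3.14].

## Interface

Orientations are given as [roll, pitch, yaw] about the fixed x, y, z axes, in that order (R = Rz(yaw) Ry(pitch) Rx(roll)).
In Python, from cell import status, viewer, robot gives the robot as it stands. The module is installed in compiled form; this text tells all that it offers.
- The arm moves only by the shell command python3 -m pendant 'ROWS' [FORCE]. ROWS is JSON, a list that holds one entry, the list of rows, each a list of 7 numbers: the shift along the tool's x, y, z in cm, then the turn, a rotation vector about the tool's x, y, z in rad, then the finger opening in cm, from 0 to 9.18. A call has 1 to 20 rows; each row is the pose to reach, as a shift and turn from the pose commanded when the call began, along the tool's axes at that moment; what a row does not reach only later rows make up. A row lasts 1/10 s, in which the tool goes at most 50 mm and 8.59 degrees, less where a joint would pass 70% of its speed; a pose out of reach is approached as far as the arm can. A call with a gripper value outside its range is refused whole. The fingers move at their own pace and stop on an object; FORCE is the grip in N (left out, the last holds). Time passes only in rows, so rows that repeat a pose let the fingers close. It gives the time, the measured TCP pose, the force and the opening at its end, in the units of the state.
- status.observe(): the state, without advancing time (a new reading comes with each control period).
- viewer.read_camera(name): name is "scene" or "top" or "wrist"; returns a dict with "image" (384x512x3 uint8, red, green, blue), "range_z" (384x512 float32, m along the optical axis (not along the pixel's ray), 0 where there is no reading), "fx", "fy", "cx", "cy" (pixels), "distortion" ([k1, k2, p1, p2, k3] as OpenCV has them; the pictures are not rectified), "camera_from_world" (4x4, takes a point from world to camera coordinates). Camera axes: x right, y up, looking along -z (the intrinsics and any distortion apply to the point x, -y, -z); pixel columns grow to the right and rows downward; lengths in m; the calibration is good to about 2 mm. A picture is of the moment at which its call begins.
- robot.hand_in(): hands the job in, once; it reports no verdict.
The state is a dict: "time": time; "qpos": joint angles; "qvel": joint speeds; "joint_efforts": joint torques, N m; "tool_pos": TCP position; "tool_rot": TCP orientation; "contact_force": force on the tool from outside, world axes, zero at the start; "torque": the same for the moment, N m; "opening": finger opening in m.
Only numpy, scipy, OpenCV 4.12 (cv2) and the standard library are available. Lean on these libraries where they do the work, as an engineer would, in place of code of your own. Each camera call takes 0.05 s, during which the arm holds its last target. There are 200 camera calls.

## Working session

There is one attempt and no reset: what is moved stays moved. The work goes in short steps, Python scripts to look and compute and a shell command to move; the robot and the scene stay as the last step left them, time stands still between calls to the robot, and variables do not carry over. Pictures are saved under pics/ and viewed, about 8 in all and at most 12, crops included, and the job is handed in when it is done.

```bash
mkdir -p pics; cat > h.py <<'E'
import numpy as np, cv2
from cell import status, viewer, robot
def cam(n):
    return viewer.read_camera(n)
def save(c,name,crop=None,scale=1):
    im=c["image"][:,:,::-1]
    if crop: im=im[crop[1]:crop[3],crop[0]:crop[2]]
    cv2.imwrite(name,cv2.resize(im,None,fx=scale,fy=scale,interpolation=cv2.INTER_CUBIC))
def ray(c,uv):
    K=np.array([[c["fx"],0,c["cx"]],[0,c["fy"],c["cy"]],[0,0,1]])
    p=cv2.undistortPoints(np.array(uv,float).reshape(-1,1,2),K,np.array(c["distortion"],float))[:,0]
    T=np.linalg.inv(c["camera_from_world"])
    d=np.c_[p[:,0],-p[:,1],-np.ones(len(p))]@T[:3,:3].T
    return T[:3,3],d
def onplane(c,uv,z):
    o,d=ray(c,uv); return o+d*((z-o[2])/d[:,2])[:,None]
def proj(c,P):
    P=np.atleast_2d(P); q=P@c["camera_from_world"][:3,:3].T+c["camera_from_world"][:3,3]
    K=np.array([[c["fx"],0,c["cx"]],[0,c["fy"],c["cy"]],[0,0,1]])
    return cv2.projectPoints((q*[1,-1,-1]).reshape(-1,1,3),np.zeros(3),np.zeros(3),K,np.array(c["distortion"],float))[0][:,0]
E
python3 - <<'E'
from h import *
print(status.observe(), robot.pinch_z)
a=cam("top");b=cam("scene")
for n,c in(("top",a),("scene",b)):
    np.savez(n+".npz",**c); T=np.linalg.inv(c["camera_from_world"]);print(n,T.round(3).tolist(),c["fx"])
im=np.vstack([a["image"],b["image"]])[:,:,::-1]
cv2.imwrite("pics/1.png",cv2.resize(a["image"][:,:,::-1],(800,600)));cv2.imwrite("pics/2.png",cv2.resize(b["image"][:,:,::-1],(800,600)))
E
```

```text
{'time': 0.0, 'qpos': array([-1.39001114e+00,  3.42722961e-01,  1.52502752e+00,  5.76054125e-06,
        1.27540739e+00, -1.45995617e-01]), 'qvel': array([-0.0001899 ,  0.001406  ,  0.00222649,  0.00015301,  0.00105645,
       -0.0003221 ]), 'joint_efforts': array([-2.27049910e-03, -4.31254148e+01, -2.44219440e+01,  7.15970015e-02,
        5.59912249e-02, -1.11118381e-04]), 'tool_pos': array([ 0.16846296, -0.49674387,  0.19204122]), 'tool_rot': array([-1.57234410e+00,  2.33154304e-04, -2.81481371e+00]), 'contact_force': array([ 0.3898892 , -0.71995781,  0.42519514]), 'torque': array([0.05825551, 0.02321502, 0.04123171]), 'opening': 0.09199794341787694} 0.0188
top [[0.026, 0.979, -0.203, 0.193], [-1.0, 0.025, -0.004, -0.027], [0.001, 0.203, 0.979, 1.608], [0.0, 0.0, 0.0, 1.0]] 470.9340122102673
scene [[0.67, -0.4, 0.626, 1.562], [0.742, 0.384, -0.549, -0.929], [-0.021, 0.832, 0.554, 1.031], [0.0, 0.0, 0.0, 1.0]] 437.1174769327131
```

View pics/1.png

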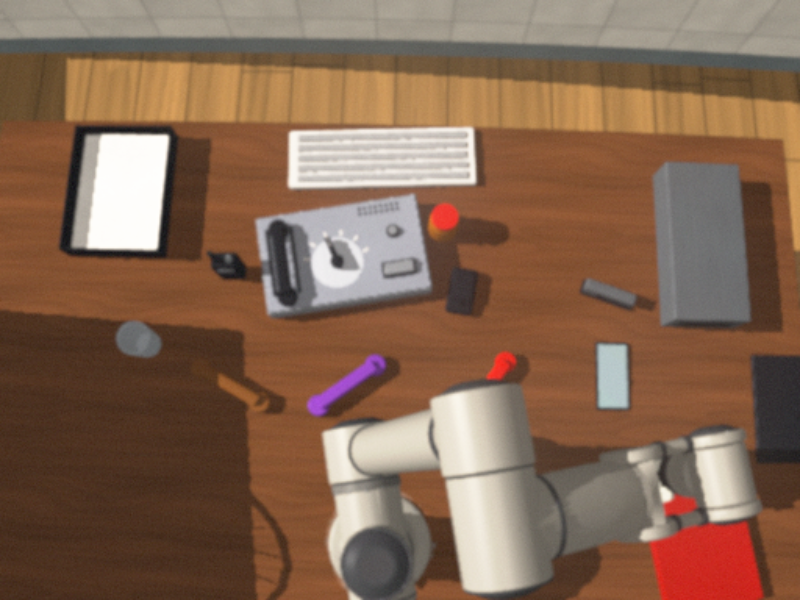

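View pics/2.png

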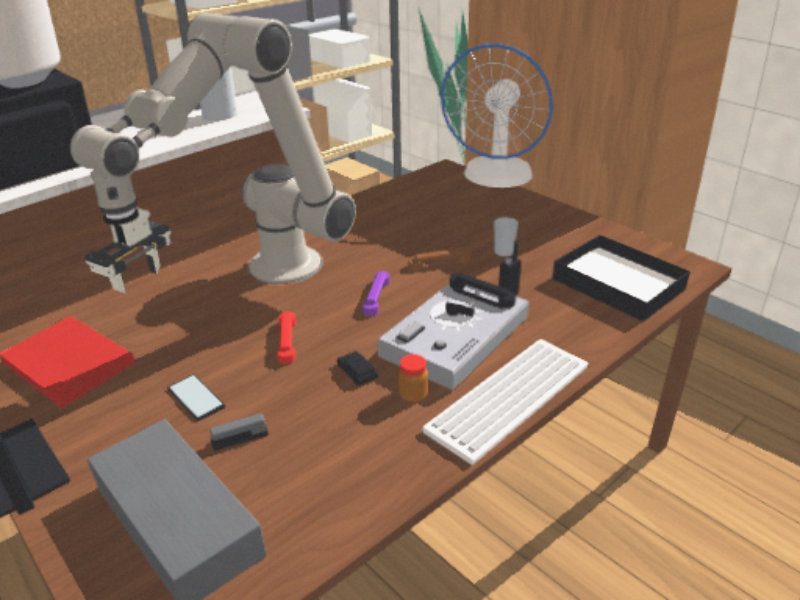

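The top view shows the console at about (345,255), with the lever's nose near (329,240) pointing at about mark 3. The call bar is at (399,268), the small button at (393,231), and the handset on the left. Next I'll measure the console pose.

```bash
python3 - <<'E'
from h import *
c=dict(np.load("top.npz"));im=c["image"]
# height via depth -> world points
v,u=np.mgrid[:384,:512]
o,d=ray(c,np.c_[u.ravel(),v.ravel()])
T=np.linalg.inv(c["camera_from_world"]); 
P=(o+d*c["range_z"].ravel()[:,None]).reshape(384,512,3)
m=((np.abs(P[...,2]-.06)<.02)&(im.max(2).astype(int)-im.min(2)<40)&(im.mean(2)>100)).astype(np.uint8)
m[:,:150]=0;m[:100]=0;m[215:]=0;m[:,290:]=0
cs,_=cv2.findContours(m,0,2);k=max(cs,key=cv2.contourArea)
W=onplane(c,cv2.convexHull(k)[:,0].astype(float),.06)
r=cv2.minAreaRect((W[:,:2]*1000).astype(np.float32));print(r)
print(cv2.boxPoints(r))
save(c,"pics/3.png",(155,115,295,215),5)
ctr=np.array(r[0])/1000; y=np.deg2rad(r[2]); print("z med",np.median(P[...,2][m>0]))
def info(n,cc):pass
E
```

```text
((615.095458984375, 97.59363555908203), (222.33973693847656, 359.04400634765625), 10.778483390808105)
[[472.31403 253.15828]
 [539.4598  -99.55131]
 [757.8769  -57.97101]
 [690.73114 294.7386 ]]
z med 0.06094730448744479
```

View pics/3.png

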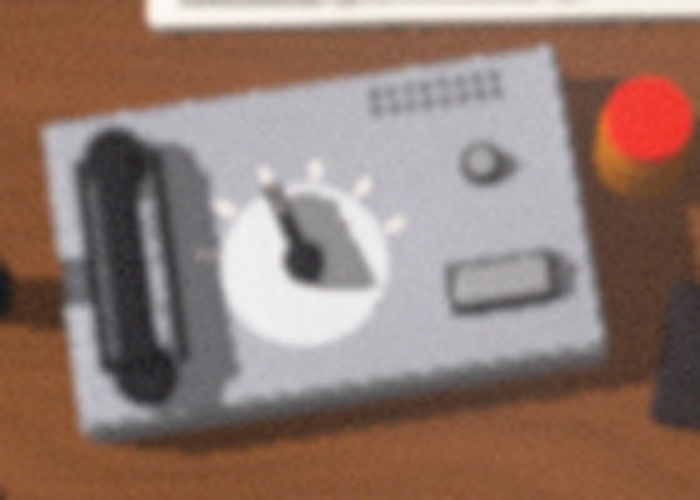

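The close view confirms the lever points at mark 3. In the crop, marks 2 to 6 are at (227,208), (264,173), (316,168), (363,186) and (395,223), so it needs two clicks clockwise. I'll cross-check the pose with the marks and work out the approach.

```bash
python3 - <<'E'
from h import *
from scipy.spatial.transform import Rotation as R
c=dict(np.load("top.npz"))
px=lambda l:(np.array(l,float)+.5)/5-.5+[155,115]
M=onplane(c,px([(227,208),(264,173),(316,168),(363,186),(395,223)]),.06)[:,:2]
ang=np.deg2rad([45,15,-15,-45,-75]);L=.067*np.c_[np.cos(ang),np.sin(ang)]
a,b=M-M.mean(0),L-L.mean(0)
th=np.arctan2((b[:,0]*a[:,1]-b[:,1]*a[:,0]).sum(),(a*b).sum());Rm=np.array([[np.cos(th),-np.sin(th)],[np.sin(th),np.cos(th)]])
ax=M.mean(0)-Rm@L.mean(0);print("marks: axis",ax,np.degrees(th),(M-ax-L@Rm.T).round(4).tolist())
t=np.deg2rad(10.78);Rc=np.array([[np.cos(t),-np.sin(t)],[np.sin(t),np.cos(t)]]);C=np.array([.6151,.0976])
for n,p in dict(axis=(-.02,.015),bar=(-.055,-.115),btn=(.03,-.115)).items():print(n,C+Rc@p)
print("bar/btn px",onplane(c,px([(503,281)]),.076),onplane(c,px([(483,160)]),.073))
s=status.observe();R0=R.from_euler('xyz',s['tool_rot']);p0=s['tool_pos']
# pre-contact: above, left of lever
A=(ax+C+Rc@[-.02,.015])/2;h=t+np.deg2rad(15)
z=np.array([np.cos(h),np.sin(h)]);x=np.array([np.sin(h),-np.cos(h)])
tgt=np.r_[A+.04*z-.035*x,.25];print("A",A,"tgt",tgt)
print("shift cm",R0.inv().apply(tgt-p0)*100,"roty",(R0.inv()*R.from_euler('xyz',[-np.pi/2,0,h-np.pi/2])).as_rotvec())
E
```

```text
marks: axis [0.59664209 0.10858991] 10.684634842031828 [[-0.001, -0.0008], [0.0019, 0.0013], [-0.0001, -0.0001], [-0.0007, -0.0001], [-0.0001, -0.0003]]
axis [0.59264737 0.10859452]
bar [ 0.58258003 -0.02565766]
btn [ 0.66608   -0.0097594]
bar/btn px [[ 0.58268749 -0.02667286  0.076     ]] [[ 0.66793333 -0.01099827  0.073     ]]
A [0.59464473 0.10859222] tgt [0.61544147 0.15750536 0.25      ]
shift cm [-63.33642911  -5.71203942 -47.62879681] roty [ 8.79924030e-04 -1.69395724e+00 -1.31365289e-03]
```

```bash
python3 -m pendant '[[[-3,-5.7,-2,0,-0.1,0,0],[-7,-5.7,-5,0,-0.2,0,0],[-11,-5.7,-8,0,-0.3,0,0],[-15,-5.7,-11,0,-0.4,0,0],[-19,-5.7,-14,0,-0.5,0,0],[-23,-5.7,-17,0,-0.6,0,0],[-27,-5.7,-20,0,-0.7,0,0],[-31,-5.7,-23,0,-0.8,0,0],[-35,-5.7,-26,0,-0.9,0,0],[-39,-5.7,-29,0,-1.0,0,0],[-43,-5.7,-32,0,-1.1,0,0],[-47,-5.7,-35,0,-1.2,0,0],[-51,-5.7,-38,0,-1.3,0,0],[-55,-5.7,-41,0,-1.4,0,0],[-59,-5.7,-44,0,-1.55,0,0],[-63.3,-5.7,-47.6,0,-1.694,0,0],[-63.3,-5.7,-47.6,0,-1.694,0,0],[-63.3,-5.7,-47.6,0,-1.694,0,0],[-63.3,-5.7,-47.6,0,-1.694,0,0],[-63.3,-5.7,-47.6,0,-1.694,0,0]]]' 5
python3 - <<'E'
from h import *
c=cam("wrist");np.savez("w1.npz",**c);save(c,"pics/4.png",None,1.5)
T=np.linalg.inv(c["camera_from_world"]);print(T.round(3));s=status.observe();print(s['tool_pos'],s['tool_rot'],s['contact_force'],s['time'])
print("axis proj",proj(c,[.5946,.1086,.09])*1.5, "tcp",proj(c,s['tool_pos'])*1.5,"marks5",proj(c,[.5946+.067*np.cos(-.597),.1086+.067*np.sin(-.597),.06])*1.5)
E
```

```text
time: 2.1
tool_pos: [0.6148, 0.1556, 0.2498]
tool_rot: [-1.571, -0.0, -1.122]
contact_force: [-0.5, -1.1, 0.6]
opening: 0.0004
[[ 0.901 -0.415 -0.124  0.581]
 [ 0.434  0.864  0.257  0.225]
 [ 0.    -0.286  0.958  0.442]
 [ 0.     0.     0.     1.   ]]
[0.61490208 0.1554968  0.25004094] [-1.57086924e+00 -3.61699944e-04 -1.12244569e+00] [-0.06079089 -0.62856003  0.66228291] 2.15
axis proj [[337.23795803 295.2037451 ]] tcp [[387.47370538 332.96067213]] marks5 [[381.88607244 349.04514361]]
```

View pics/4.png

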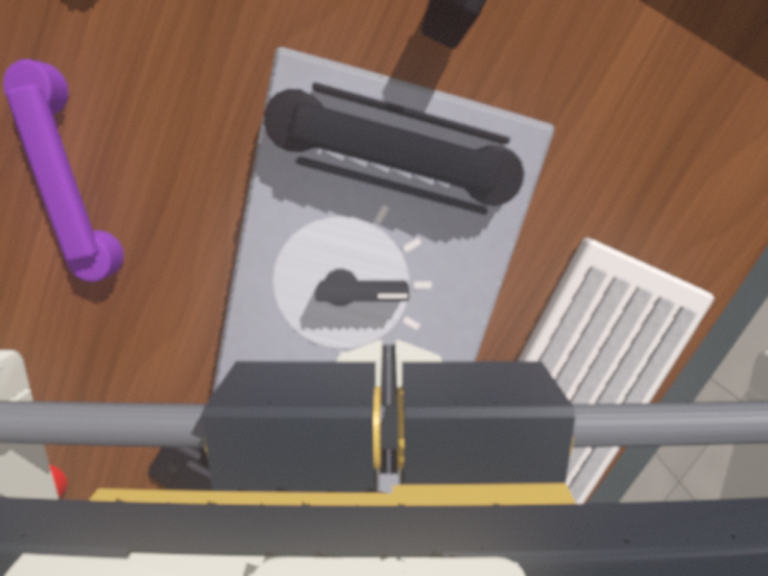

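The wrist view shows the lever still on mark 3: round hub end at (341,287), nose end at (409,292), mark 3 at (423,285), and marks 2 and 4 at (413,244) and (412,322). I'll refine the axis position from this view.

```bash
python3 - <<'E'
from h import *
from scipy.spatial.transform import Rotation as R
c=dict(np.load("w1.npz"))
px=lambda l:(np.array(l,float)+.5)/1.5-.5
N=onplane(c,px([(341,287),(409,292)]),.09)[:,:2];print("hub,nose",N,np.linalg.norm(N[1]-N[0]))
M=onplane(c,px([(381,214),(413,244),(423,285),(412,323)]),.06)[:,:2]
ang=np.deg2rad([75,45,15,-15]);L=.067*np.c_[np.cos(ang),np.sin(ang)]
a,b=M-M.mean(0),L-L.mean(0)
th=np.arctan2((b[:,0]*a[:,1]-b[:,1]*a[:,0]).sum(),(a*b).sum());Rm=np.array([[np.cos(th),-np.sin(th)],[np.sin(th),np.cos(th)]])
print("axis",M.mean(0)-Rm@L.mean(0),np.degrees(th))
E
```

```text
hub,nose [[0.59426999 0.11592954]
 [0.64268988 0.13480843]] 0.05197016474236066
axis [0.59534165 0.10838894] 11.184868060739758
```

```bash
python3 -m pendant '[[[0,4,0,0,0,0,0],[0,8,0,0,0,0,0],[0,12,0,0,0,0,0],[0,15,0,0,0,0,0],[0,17,0,0,0,0,0],[0,17.8,0,0,0,0,0],[0,17.8,0,0,0,0,0],[0,17.8,0,0,0,0,0]]]'
python3 - <<'E'
from h import *
from scipy.spatial.transform import Rotation as R
s=status.observe();R0=R.from_euler('xyz',s['tool_rot']);p=s['tool_pos'];A=np.array([.595,.1085])
yaw=s['tool_rot'][2];print(p,yaw,s['contact_force'])
q=R0.inv().apply(np.r_[A,p[2]]-p)*100;print("axis in tool cm",q)
# contact at offset 15.5mm: finger x = axis - 1.55cm
for a in (0,10,20,30,40,45,48,50,52,55):   # tool+lever rotated cw by a about axis from lever-parallel pose at mark 3 (h=25.8deg)
    h=np.deg2rad(25.9-a);z=np.array([np.cos(h),np.sin(h)]);x=np.array([np.sin(h),-np.cos(h)])
    t=np.r_[A+.042*z-.0155*x,p[2]]
    print(a,(R0.inv().apply(t-p)*100).round(2),(R0.inv()*R.from_euler('xyz',[-np.pi/2,0,h-np.pi/2])).as_rotvec().round(3)[1])
E
```

```text
time: 2.95
tool_pos: [0.6161, 0.1564, 0.0732]
tool_rot: [-1.569, -0.001, -1.121]
contact_force: [-0.4, 0.7, 0.3]
opening: 0.0002
[0.61611673 0.15640118 0.07323918] -1.1214814617954754 [-0.36244902  0.65002404  0.27063558]
axis in tool cm [ 3.39747146 -0.00588082 -3.9826558 ]
0 [1.84 0.   0.21] -0.003
10 [2.59 0.   0.42] 0.172
20 [3.37 0.   0.49] 0.346
30 [4.14 0.   0.43] 0.521
40 [4.9  0.   0.24] 0.695
45 [5.26 0.   0.09] 0.783
48 [ 5.47  0.   -0.01] 0.835
50 [ 5.61  0.   -0.09] 0.87
52 [ 5.74  0.   -0.17] 0.905
55 [ 5.94  0.   -0.3 ] 0.957
```

First click.

```bash
python3 -m pendant '[[[0.8,0,0.1,0,0,0,0],[1.4,0,0.2,0,0,0,0],[1.8,0,0.2,0,0,0,0],[2.0,0,0.3,0,0.05,0,0],[2.2,0,0.3,0,0.1,0,0],[2.4,0,0.35,0,0.13,0,0],[2.6,0,0.42,0,0.172,0,0],[2.8,0,0.45,0,0.22,0,0],[3.0,0,0.46,0,0.26,0,0],[3.2,0,0.48,0,0.3,0,0],[3.37,0,0.49,0,0.346,0,0],[3.37,0,0.49,0,0.346,0,0],[3.37,0,0.49,0,0.346,0,0]]]'
python3 - <<'E'
from h import *
s=status.observe();print(s['tool_pos'],s['tool_rot'],s['contact_force'])
c=cam("wrist");save(c,"pics/5.png",None,1.2);c=cam("top");save(c,"pics/6.png",(155,115,295,215),5)
E
```

```text
time: 4.25
tool_pos: [0.6344, 0.1284, 0.0717]
tool_rot: [-1.571, -0.0, -1.466]
contact_force: [0.4, 0.1, 0.9]
opening: 0.0007
[0.6343744  0.12842623 0.07173416] [-1.57079306e+00 -1.00320321e-04 -1.46566813e+00] [0.41179652 0.13595754 0.89466763]
```

View pics/5.png

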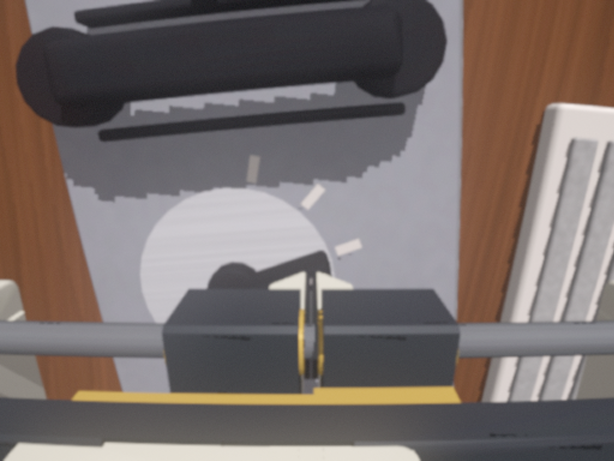

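View pics/6.png

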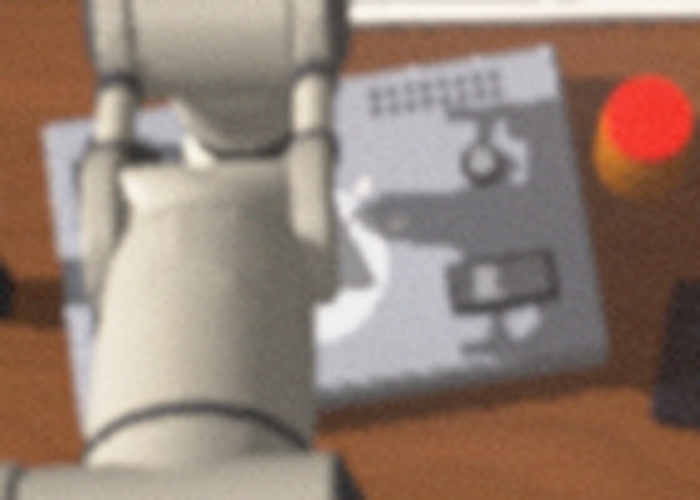

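```bash
python3 - <<'E'
from h import *
c=cam("wrist");np.savez("w2.npz",**c)
s=status.observe();print(s['tool_pos'])
print("tcp",proj(c,s['tool_pos'])*1.2,"axis60,90",proj(c,[[.595,.1085,.06],[.595,.1085,.09]])*1.2)
for a in (45,15,-15,-45):
  h=np.deg2rad(a+10.9);d=np.array([np.cos(h),np.sin(h),0]);A=np.array([.595,.1085,0])
  print(a,(proj(c,[A+.067*d+[0,0,.06],A+.055*d+[0,0,.09]])*1.2).round(0).tolist())
v,u=np.mgrid[:384,:512];o,d=ray(c,np.c_[u.ravel(),v.ravel()]);P=(o+d*c["range_z"].ravel()[:,None]).reshape(384,512,3)
for q in ((300,262),(260,272),(235,280),(310,285),(285,285)):
  i,j=int(q[1]/1.2),int(q[0]/1.2);print(q,P[i,j].round(4))
E
```

```text
[0.63431554 0.128588   0.07172936]
tcp [[309.96926332 266.06402074]] axis60,90 [[238.66144795 283.99670801]
 [228.2031845  308.83854084]]
45 [[314.0, 197.0], [298.0, 229.0]]
15 [[349.0, 247.0], [331.0, 275.0]]
-15 [[352.0, 302.0], [335.0, 326.0]]
-45 [[326.0, 349.0], [312.0, 369.0]]
(300, 262) [0.6287 0.1326 0.077 ]
(260, 272) [0.6073 0.1223 0.0706]
(235, 280) [0.5949 0.1185 0.0763]
(310, 285) [0.6332 0.1381 0.1161]
(285, 285) [0.6228 0.1387 0.1198]
```

```bash
python3 - <<'E'
from h import *
c=dict(np.load("w2.npz"));A=np.array([.595,.1085,.06])
for a in (20,15,5,0,-5,-15):
  h=np.deg2rad(a+10.9);d=np.array([np.cos(h),np.sin(h),0]);n=np.array([-d[1],d[0],0])
  pts=[A+r*d+.006*n+[0,0,zz] for zz in(.004,.03) for r in(.018,.055)]
  print(a,(proj(c,pts)*1.2).round(0).tolist())
T=np.array([.6343,.1285,.0717]);x=np.array([np.cos(-1.466),np.sin(-1.466),0]);z=np.array([-x[1],x[0],0])
print("tip corners",(proj(c,[T+i*.0095*x+j*.012*z for i in(-1,1) for j in(-1,1)])*1.2).round(0).tolist())
save(c,"pics/7.png",(160,180,320,290),5)
E
```

```text
20 [[261.0, 266.0], [321.0, 239.0], [254.0, 285.0], [323.0, 256.0]]
15 [[263.0, 268.0], [325.0, 246.0], [257.0, 288.0], [327.0, 264.0]]
5 [[266.0, 272.0], [332.0, 262.0], [261.0, 293.0], [334.0, 281.0]]
0 [[268.0, 275.0], [333.0, 270.0], [262.0, 295.0], [336.0, 290.0]]
-5 [[269.0, 277.0], [335.0, 277.0], [263.0, 298.0], [338.0, 298.0]]
-15 [[270.0, 283.0], [335.0, 293.0], [265.0, 304.0], [338.0, 316.0]]
tip corners [[287.0, 249.0], [333.0, 249.0], [288.0, 282.0], [332.0, 282.0]]
```

View pics/7.png

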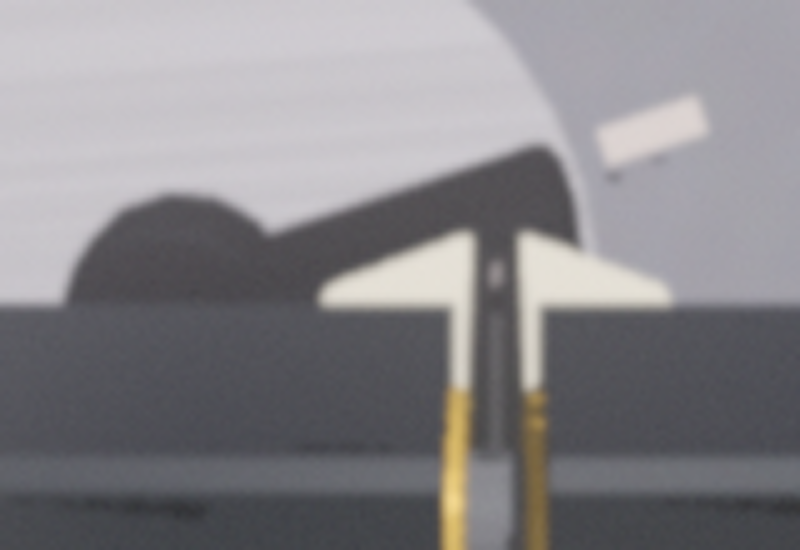

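```bash
python3 - <<'E'
from h import *
c=dict(np.load("w2.npz"))
v,u=np.mgrid[:384,:512];o,d=ray(c,np.c_[u.ravel(),v.ravel()]);P=(o+d*c["range_z"].ravel()[:,None]).reshape(384,512,3)
for q in ((460,245),(440,260),(400,280),(350,295),(460,295),(530,245),(600,285),(495,240),(497,270),(350,225),(500,190),(550,190),(560,220)):
  i,j=int(180+q[1]/5),int(160+q[0]/5);print(q,(P[i,j]*1000).round(1),c["image"][i,j])
s=status.observe();print(s)
E
```

```text
(460, 245) [629.9 139.9 111. ] [226 222 213]
(440, 260) [628.  139.5 114.3] [229 224 215]
(400, 280) [624.2 138.9 118.7] [228 223 214]
(350, 295) [619.6 138.3 122. ] [220 216 207]
(460, 295) [630.1 139.3 121.8] [222 217 208]
(530, 245) [637.1 140.3 110.2] [227 222 212]
(600, 285) [643.5 141.6 121.5] [228 223 214]
(495, 240) [634.3 132.3  90.6] [83 81 83]
(497, 270) [633.7 138.3 112.7] [143 136 138]
(350, 225) [616.7 126.5  76.7] [82 79 82]
(500, 190) [634.6 135.4  82.6] [84 81 85]
(550, 190) [640.4 137.2  85.5] [82 80 84]
(560, 220) [641.7 135.1  89.6] [78 78 80]
{'time': 4.4, 'qpos': array([ 8.17360480e-02,  6.69776794e-01,  1.31701339e+00, -9.32490645e-05,
        1.15478361e+00, -2.30348466e-02]), 'qvel': array([-0.00078966,  0.00070903, -0.00047095, -0.00026564, -0.00095147,
        0.00381103]), 'joint_efforts': array([-5.70525066e-02, -5.75124335e+01, -2.29822272e+01,  7.07340427e-02,
        3.89672967e-02, -1.08583504e-02]), 'tool_pos': array([0.63431554, 0.128588  , 0.07172936]), 'tool_rot': array([-1.57077944e+00, -8.57079283e-05, -1.46598775e+00]), 'contact_force': array([-0.5253533 , -0.14314282,  0.13873741]), 'torque': array([-0.01587224, -0.10678595,  0.00027977]), 'opening': 0.0008813001134572165}
```

The lever is still on mark 3. The depth shows the visible fingertips ending near z≈0.107, above the lever, although the reported TCP is at 0.072. I'll back off to the left and check from the side.

```bash
python3 -m pendant '[[[-0.8,0,0,0,-0.06,0,0],[-1.6,0,0,0,-0.12,0,0],[-2.4,0,-0.2,0,-0.2,0,0],[-3.0,0,-0.4,0,-0.3,0,0],[-3.0,0,-0.4,0,-0.346,0,0],[-3.0,0,-0.4,0,-0.346,0,0]]]'
python3 - <<'E'
from h import *
c=cam("scene");np.savez("s2.npz",**c);s=status.observe();p=s['tool_pos'];print(p,s['tool_rot'],s['contact_force'],s['opening'])
q=proj(c,[p,p+[0,0,.035],[.595,.1085,.09]]);print(q,((q-[230,130])*6).round())
save(c,"pics/8.png",(230,130,360,230),6)
v,u=np.mgrid[:384,:512];o,d=ray(c,np.c_[u.ravel(),v.ravel()]);P=o+d*c["range_z"].ravel()[:,None]
m=(np.hypot(P[:,0]-p[0],P[:,1]-p[1])<.028)&(P[:,2]>.064)
h,e=np.histogram(P[m,2],np.arange(.06,.2,.008));print(list(zip(e.round(3),h)))
E
```

```text
time: 5.0
tool_pos: [0.6271, 0.1583, 0.0718]
tool_rot: [-1.571, -0.0, -1.12]
contact_force: [0.4, -0.3, -0.1]
opening: 0.0002
[0.62720799 0.1581056  0.07172872] [-1.57077216e+00 -1.51331602e-04 -1.12132300e+00] [-0.12749003 -0.30628754 -0.34450619] 0.0003428752298761617
[[303.61286124 196.59124753]
 [304.00930763 189.10588987]
 [289.0318354  194.28242504]] [[442. 400.]
 [444. 355.]
 [354. 386.]]
[(np.float64(0.06), np.int64(2)), (np.float64(0.068), np.int64(0)), (np.float64(0.076), np.int64(0)), (np.float64(0.084), np.int64(2)), (np.float64(0.092), np.int64(0)), (np.float64(0.1), np.int64(1)), (np.float64(0.108), np.int64(11)), (np.float64(0.116), np.int64(16)), (np.float64(0.124), np.int64(16)), (np.float64(0.132), np.int64(21)), (np.float64(0.14), np.int64(17)), (np.float64(0.148), np.int64(24)), (np.float64(0.156), np.int64(5)), (np.float64(0.164), np.int64(1)), (np.float64(0.172), np.int64(0)), (np.float64(0.18), np.int64(1)), (np.float64(0.188), np.int64(10))]
```

View pics/8.png

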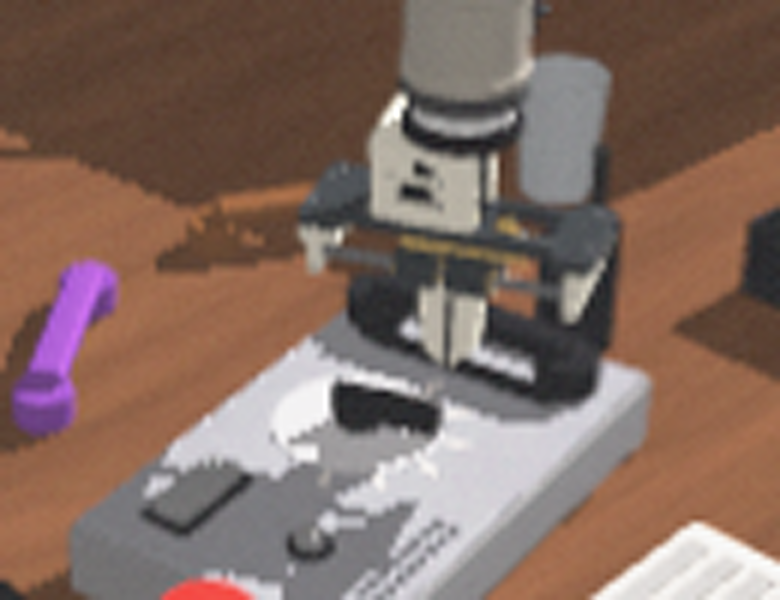

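The side view shows the fingertips at crop (447,365), about 30 mm higher than the reported TCP, so the reported height is off by that much. Before going lower, I'll measure the tip and body heights with depth.

```bash
python3 - <<'E'
from h import *
from scipy.spatial.transform import Rotation as R
s=status.observe();R0=R.from_euler('xyz',s['tool_rot'])
c=dict(np.load("s2.npz"))
v,u=np.mgrid[:384,:512];o,d=ray(c,np.c_[u.ravel(),v.ravel()]);P=o+d*c["range_z"].ravel()[:,None]
q=R0.inv().apply(P-s['tool_pos'])*1000
m=(abs(q[:,0])<45)&(abs(q[:,2])<110)&(P[:,2]>.07)
for lo in range(-110,110,10):
    k=m&(q[:,2]>=lo)&(q[:,2]<lo+10)
    zz=np.sort(P[k,2]); 
    kk=k&(q[:,0]<15)&(q[:,0]>-42)
    print(lo,k.sum(),zz[:6].round(3), (q[k][np.argsort(P[k,2])][:4,0]).round(0))
# fingertip: bright cream pixels
im=c["image"].reshape(-1,3).astype(int);k=m&(abs(q[:,2])<22)&(im.min(1)>140)&(abs(q[:,0])<15)
i=np.argsort(P[k,2])[:8];print(P[k][i].round(4),q[k][i].round(0))
# known check: console top height from depth
k=(np.abs(P[:,0]-.66)<.03)&(np.abs(P[:,1]-.06)<.03);print("top z",np.median(P[k,2]))
E
```

```text
-110 71 [0.456 0.458 0.46  0.461 0.462 0.464] [26. 30. 25. 29.]
-100 32 [0.213 0.214 0.215 0.215 0.216 0.217] [-36.  17. -23.  -6.]
-90 61 [0.17  0.173 0.178 0.185 0.186 0.19 ] [29. 35. 36. 40.]
-80 73 [0.169 0.17  0.171 0.173 0.177 0.178] [ 26. -21. -11.  18.]
-70 59 [0.071 0.072 0.073 0.08  0.082 0.088] [34. 29. 29. 32.]
-60 65 [0.071 0.073 0.076 0.077 0.078 0.079] [32. 42. 37. 41.]
-50 82 [0.07  0.071 0.071 0.074 0.074 0.076] [33. 41. 35. 32.]
-40 78 [0.07  0.071 0.072 0.073 0.075 0.077] [30. 37. 40. 27.]
-30 127 [0.072 0.073 0.073 0.076 0.077 0.077] [34. 30. 35. 42.]
-20 151 [0.074 0.074 0.08  0.08  0.081 0.083] [35. 34. 30. 37.]
-10 192 [0.072 0.072 0.075 0.076 0.077 0.08 ] [ 34. -42.  34.  34.]
0 199 [0.07  0.071 0.072 0.073 0.074 0.075] [ 28. -44.  32. -44.]
10 256 [0.071 0.112 0.117 0.118 0.12  0.12 ] [-42.  12.  12.  12.]
20 232 [0.072 0.073 0.075 0.135 0.137 0.14 ] [-37. -42. -39.   7.]
30 293 [0.071 0.073 0.074 0.075 0.168 0.171] [-42. -40. -36. -42.]
40 145 [0.07  0.072 0.073 0.075 0.183 0.184] [-33. -35. -35. -33.]
50 84 [0.07  0.07  0.073 0.074 0.074 0.074] [-42. -34. -25. -44.]
60 36 [0.071 0.071 0.072 0.073 0.073 0.075] [-29. -38. -43. -33.]
70 46 [0.073 0.074 0.074 0.076 0.083 0.084] [-29. -35. -45. -39.]
80 61 [0.072 0.074 0.08  0.085 0.171 0.171] [-42. -38. -45. -44.]
90 40 [0.178 0.182 0.189 0.198 0.199 0.202] [-28.  32.  37.  30.]
100 0 [] []
[[0.6241 0.1557 0.1068]
 [0.6356 0.1541 0.1129]
 [0.6236 0.1501 0.1137]
 [0.6339 0.1559 0.1159]
 [0.6421 0.1524 0.1167]
 [0.6315 0.1583 0.1183]
 [0.6218 0.146  0.1193]
 [0.6402 0.1543 0.1195]] [[  1. -35.  -4.]
 [  7. -41.   6.]
 [  6. -42.  -7.]
 [  5. -44.   5.]
 [ 12. -45.  11.]
 [  2. -47.   4.]
 [  9. -48. -10.]
 [  9. -48.  10.]]
top z 0.05698749877257925
```

```bash
python3 -m pendant '[[[0,0.7,0,0,0,0,0],[0,1.4,0,0,0,0,0],[0,2.0,0,0,0,0,0],[0,2.4,0,0,0,0,0],[0,2.7,0,0,0,0,0],[0,2.8,0,0,0,0,0],[0,2.8,0,0,0,0,0]]]'
python3 - <<'E'
from h import *
from scipy.spatial.transform import Rotation as R
c=cam("wrist");np.savez("w3.npz",**c)
s=status.observe();R0=R.from_euler('xyz',s['tool_rot']);p=s['tool_pos'];A=np.array([.595,.1085]);print(p,s['contact_force'])
for a in (-10,0,10,15,20,25,30,35,40,45,50):
    h=np.deg2rad(25.9-a);z=np.array([np.cos(h),np.sin(h)]);x=np.array([np.sin(h),-np.cos(h)])
    t=np.r_[A+.042*z-.0155*x,p[2]]
    print(a,(R0.inv().apply(t-p)*100).round(2),(R0.inv()*R.from_euler('xyz',[-np.pi/2,0,h-np.pi/2])).as_rotvec().round(3)[1])
v,u=np.mgrid[:384,:512];o,d=ray(c,np.c_[u.ravel(),v.ravel()]);P=o+d*c["range_z"].ravel()[:,None]
q=R0.inv().apply(P-p)*1000;im=c["image"].reshape(-1,3).astype(int)
k=(im.min(1)>190)&(abs(q[:,2])<18)&(abs(q[:,0])<14)&(q[:,1]<-15)&(q[:,1]>-60)
i=np.argsort(P[k,2])[:5];print(P[k][i].round(4),q[k][i].round(0))
E
```

```text
time: 5.75
tool_pos: [0.6272, 0.158, 0.0436]
tool_rot: [-1.571, -0.0, -1.121]
contact_force: [0.0, 0.5, -0.9]
opening: 0.0005
[0.62735095 0.15798935 0.04380103] [0.51494577 0.65798973 1.02112273]
-10 [ 0.79 -0.   -1.2 ] -0.177
0 [ 1.49  0.   -0.87] -0.002
10 [ 2.24  0.   -0.66] 0.172
15 [ 2.63  0.   -0.61] 0.26
20 [ 3.02  0.   -0.59] 0.347
25 [ 3.41  0.   -0.6 ] 0.434
30 [ 3.8   0.   -0.65] 0.522
35 [ 4.18  0.   -0.73] 0.609
40 [ 4.55  0.   -0.85] 0.696
45 [ 4.91  0.   -1.  ] 0.783
50 [ 5.26  0.   -1.17] 0.871
[[0.6117 0.1614 0.0593]
 [0.6368 0.1651 0.0594]
 [0.6367 0.1693 0.0595]
 [0.6125 0.1612 0.0596]
 [0.6065 0.1632 0.0597]] [[-10. -16. -13.]
 [ -2. -16.  12.]
 [ -6. -16.  13.]
 [ -9. -16. -12.]
 [-14. -16. -17.]]
```

```bash
python3 -m pendant '[[[0.5,0,-0.4,0,0,0,0],[1.0,0,-0.9,0,0,0,0],[1.4,0,-0.9,0,0,0,0],[1.6,0,-0.8,0,0.03,0,0],[1.8,0,-0.75,0,0.07,0,0],[2.0,0,-0.7,0,0.12,0,0],[2.24,0,-0.66,0,0.172,0,0],[2.4,0,-0.63,0,0.21,0,0],[2.63,0,-0.61,0,0.26,0,0],[2.8,0,-0.6,0,0.3,0,0],[3.02,0,-0.59,0,0.347,0,0],[3.02,0,-0.59,0,0.347,0,0],[3.02,0,-0.59,0,0.347,0,0]]]'
cat > chk.py <<'E'
from h import *
import sys
c=cam("wrist");s=status.observe();print(s['tool_pos'],s['tool_rot'],s['contact_force'])
v,u=np.mgrid[:384,:512];o,d=ray(c,np.c_[u.ravel(),v.ravel()]);P=o+d*c["range_z"].ravel()[:,None]
im=c["image"].reshape(-1,3).astype(int);r=P[:,:2]-[.595,.1085];rr=np.hypot(*r.T)
k=(im.max(1)<110)&(P[:,2]>.066)&(P[:,2]<.095)&(rr>.03)&(rr<.057)
a=np.degrees(np.arctan2(r[:,1],r[:,0]))-10.9
print("dark lever px",k.sum(),np.percentile(a[k],[5,50,95]) if k.sum() else None)
save(c,sys.argv[1],None,1.2)
E
python3 chk.py pics/9.png
```

```text
time: 7.1
tool_pos: [0.6352, 0.1281, 0.0437]
tool_rot: [-1.571, -0.0, -1.467]
contact_force: [0.3, 0.4, 0.2]
opening: 0.0001
[0.63514149 0.12818645 0.04371842] [-1.57065853e+00 -9.69231603e-05 -1.46732686e+00] [ 0.01279479 -0.52459126  0.60638728]
dark lever px 29 [-20.62915036  25.18838589  26.80204758]
```

View pics/9.png

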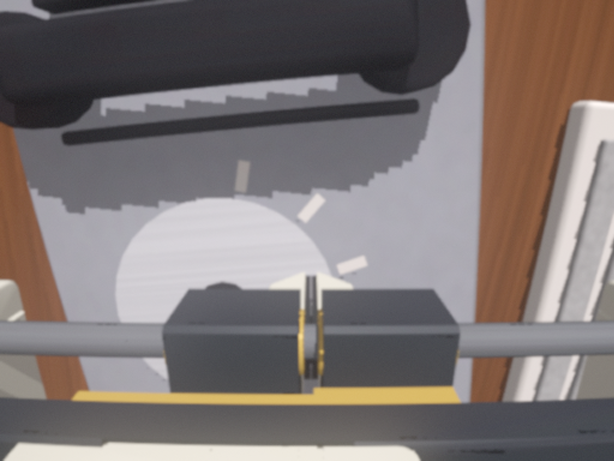

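The lever has left mark 3 at (346,265), and no force is left on the finger, so it snapped ahead to mark 4. Second click.

```bash
python3 -m pendant '[[[0.4,0,0.1,0,0.09,0,0],[0.75,0,0.2,0,0.175,0,0],[0.95,0,0.23,0,0.22,0,0],[1.14,0,0.26,0,0.262,0,0],[1.35,0,0.27,0,0.305,0,0],[1.53,0,0.28,0,0.349,0,0],[1.73,0,0.27,0,0.393,0,0],[1.92,0,0.26,0,0.436,0,0],[2.08,0,0.25,0,0.471,0,0],[2.2,0,0.23,0,0.498,0,0],[2.31,0,0.21,0,0.524,0,0],[2.31,0,0.21,0,0.524,0,0],[2.31,0,0.21,0,0.524,0,0]]]'
python3 -c "
from h import *
s=status.observe();print(s['tool_pos'],s['tool_rot'],s['contact_force'])"
python3 -m pendant '[[[-0.5,0,0,0,-0.05,0,0],[-1.5,0,0,0,-0.1,0,0],[-2.5,0,0,0,-0.15,0,0],[-3,-3,0,0,-0.2,0,0],[-3,-7,0,0,-0.2,0,0],[-3.5,-11,-2,0,-0.2,0,0],[-4,-14,-5,0,-0.2,0,0],[-4,-14,-5,0,-0.2,0,0],[-4,-14,-5,0,-0.2,0,0]]]'
python3 chk.py pics/10.png
```

```text
time: 8.45
tool_pos: [0.6395, 0.1055, 0.0437]
tool_rot: [-1.571, -0.0, -1.991]
contact_force: [-1.0, 0.3, -0.3]
opening: 0.0006
[0.63948902 0.10551468 0.04368047] [-1.57081931e+00 -3.63527309e-05 -1.99124118e+00] [-1.03492689  0.27312872 -0.32594751]
time: 9.35
tool_pos: [0.6103, 0.1628, 0.1845]
tool_rot: [-1.569, 0.0, -1.79]
contact_force: [0.7, -0.2, -0.2]
opening: 0.0005
[0.61004535 0.16224178 0.18305477] [-1.57131957e+00 -6.27497209e-04 -1.79118240e+00] [ 0.8181278  -0.89667668  0.24646142]
dark lever px 0 None
```

View pics/10.png

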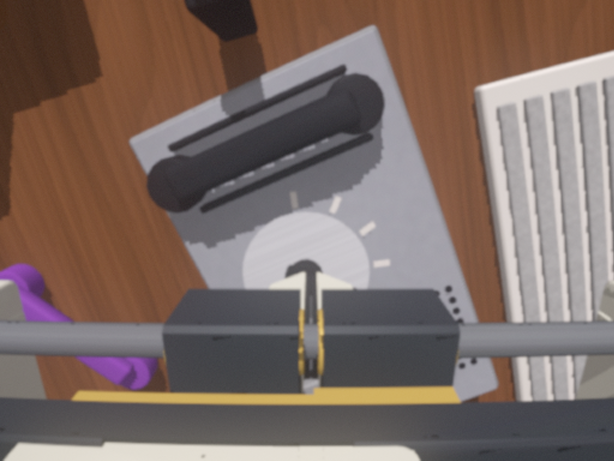

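Mark 4 at (382,263) is now clear of the lever, and the lever itself is hidden behind the gripper. I'll move above the call bar, where the camera can see the selector.

```bash
python3 - <<'E'
from h import *
from scipy.spatial.transform import Rotation as R
s=status.observe();R0=R.from_euler('xyz',s['tool_rot']);p=s['tool_pos']
print(R0.inv().apply(np.r_[.5826,-.0262,.185]-p)*100,(R0.inv()*R.from_euler('xyz',[-np.pi/2,0,np.deg2rad(10.8-90)])).as_rotvec())
E
```

```text
[18.98848718 -0.18336153  1.4412083 ] [ 0.00064422 -0.40888177  0.00051176]
```

```bash
python3 -m pendant '[[[3,-0.2,0,0,-0.1,0,0],[7,-0.2,0.5,0,-0.2,0,0],[11,-0.2,1,0,-0.3,0,0],[15,-0.2,1.2,0,-0.409,0,0],[19,-0.2,1.4,0,-0.409,0,0],[19,-0.2,1.4,0,-0.409,0,0],[19,-0.2,1.4,0,-0.409,0,0],[19,-0.2,1.4,0,-0.409,0,0]]]'
python3 chk.py pics/11.png
```

```text
time: 10.2
tool_pos: [0.5822, -0.0256, 0.1846]
tool_rot: [-1.572, 0.001, -1.383]
contact_force: [0.1, 0.5, -0.1]
opening: 0.0006
[ 0.58227127 -0.02522078  0.18484344] [-1.57199478e+00  6.29324945e-04 -1.38204094e+00] [-0.27008891  0.3663071  -0.29805862]
dark lever px 309 [-55.49695071 -52.03535778 -39.81574678]
```

View pics/11.png

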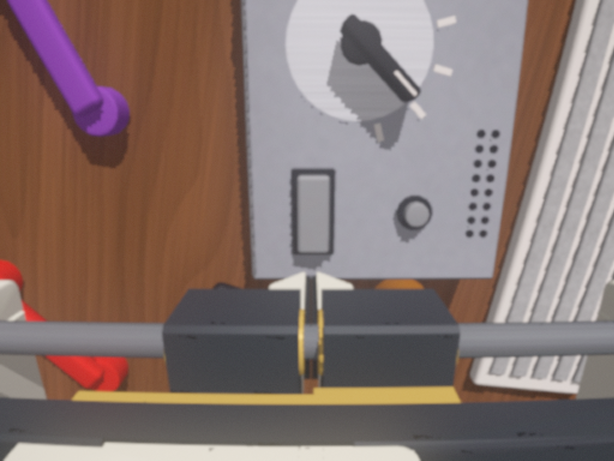

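The lever rests on mark 5: its nose points at the mark at (418,112), with mark 6 in shade at (378,132). The call bar is at (313,215). Now I'll lower toward the bar.

```bash
python3 -m pendant '[[[0,4,0,0,0,0,0],[0,8,0,0,0,0,0],[0,11,0,0,0,0,0],[0,12.5,0,0,0,0,0],[0,13,0,0,0,0,0],[0,13,0,0,0,0,0],[0,13,0,0,0,0,0]]]'
python3 - <<'E'
from h import *
from scipy.spatial.transform import Rotation as R
c=cam("scene");s=status.observe();p=s['tool_pos'];R0=R.from_euler('xyz',s['tool_rot']);print(p,s['contact_force'])
w=cam("wrist");print("wrist bar centre (z.076) from last view n/a")
v,u=np.mgrid[:384,:512];o,d=ray(c,np.c_[u.ravel(),v.ravel()]);P=o+d*c["range_z"].ravel()[:,None]
q=R0.inv().apply(P-p)*1000;im=c["image"].reshape(-1,3).astype(int)
k=(abs(q[:,0])<16)&(abs(q[:,2])<20)&(q[:,1]<-12)&(im.min(1)>120)
i=np.argsort(P[k,2])[:8];print(P[k][i].round(4),im[k][i].tolist())
save(c,"pics/12.png",(235,160,325,230),8)
E
```

```text
time: 10.95
tool_pos: [0.5831, -0.0257, 0.0567]
tool_rot: [-1.569, -0.001, -1.382]
contact_force: [0.1, 0.4, -0.2]
opening: 0.0008
[ 0.58319624 -0.02583543  0.05694972] [ 0.87417414 -0.08047062  0.16271167]
wrist bar centre (z.076) from last view n/a
[[ 0.5895 -0.02    0.0712]
 [ 0.5995 -0.0295  0.072 ]
 [ 0.5726 -0.03    0.072 ]
 [ 0.5973 -0.0325  0.0723]
 [ 0.598  -0.0229  0.0725]
 [ 0.5752 -0.0375  0.0725]
 [ 0.5794 -0.0157  0.0731]
 [ 0.5943 -0.0194  0.0734]] [[198, 195, 196], [141, 138, 141], [163, 165, 165], [173, 171, 171], [142, 139, 142], [123, 122, 125], [189, 188, 190], [180, 178, 179]]
```

View pics/12.png

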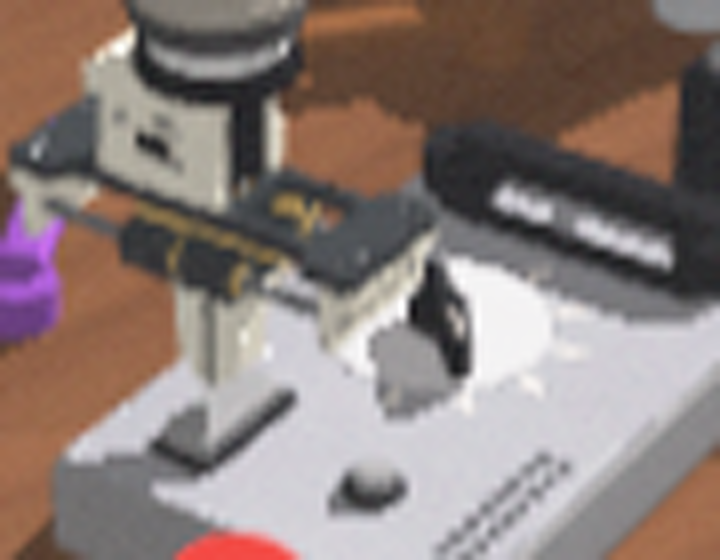

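The fingertips, near (210,385), sit just above the middle of the call bar. The lever and the small button are clear. I'll press in small steps, watching the force.

```bash
python3 -m pendant '[[[0,0.5,0,0,0,0,0],[0,0.9,0,0,0,0,0],[0,1.2,0,0,0,0,0],[0,1.4,0,0,0,0,0],[0,1.4,0,0,0,0,0]]]'
python3 -m pendant '[[[0,0.15,0,0,0,0,0],[0,0.3,0,0,0,0,0],[0,0.3,0,0,0,0,0]]]'
```

```text
time: 11.55
tool_pos: [0.582, -0.0261, 0.0415]
tool_rot: [-1.571, 0.0, -1.383]
contact_force: [-0.9, -0.2, 1.5]
opening: 0.0004
time: 11.85
tool_pos: [0.5822, -0.0261, 0.0388]
tool_rot: [-1.571, -0.0, -1.383]
contact_force: [-1.1, 1.0, 3.5]
opening: 0.0004
```

```bash
python3 -m pendant '[[[0,0.1,0,0,0,0,0],[0,0.2,0,0,0,0,0],[0,0.2,0,0,0,0,0]]]'
python3 -m pendant '[[[0,0.1,0,0,0,0,0],[0,0.2,0,0,0,0,0],[0,0.2,0,0,0,0,0]]]'
```

```text
time: 12.15
tool_pos: [0.5822, -0.0261, 0.0367]
tool_rot: [-1.571, -0.0, -1.383]
contact_force: [-2.0, -0.5, 4.4]
opening: 0.0002
time: 12.45
tool_pos: [0.5823, -0.0261, 0.0361]
tool_rot: [-1.57, -0.0, -1.383]
contact_force: [-5.9, 0.0, 13.0]
opening: 0.0003
```

13 N and the tool has stopped moving, so the bar has bottomed. Releasing it and rising clear.

```bash
python3 -m pendant '[[[0,0.05,0,0,0,0,0],[0,-0.3,0,0,0,0,0],[0,-0.8,0,0,0,0,0],[0,-1.5,0,0,0,0,0],[0,-4,0,0,0,0,0],[0,-8,0,0,0,0,0],[0,-12,0,0,0,0,0],[0,-15,0,0,0,0,0],[0,-15,0,0,0,0,0],[0,-15,0,0,0,0,0]]]'
python3 chk.py pics/13.png
python3 - <<'E'
from h import *
for n in("wrist","scene"):
    c=cam(n)
    v,u=np.mgrid[:384,:512];o,d=ray(c,np.c_[u.ravel(),v.ravel()]);P=o+d*c["range_z"].ravel()[:,None]
    for nm,q in dict(bar=(.5826,-.0262),button=(.667,-.0104),console=(.63,-.02)).items():
        k=(np.hypot(P[:,0]-q[0],P[:,1]-q[1])<.007)&(P[:,2]<.1);print(n,nm,k.sum(),np.median(P[k,2]) if k.any() else None)
    # lever axis direction by PCA of dark top pixels
    im=c["image"].reshape(-1,3).astype(int);r=P[:,:2]-[.595,.1085];k=(im.max(1)<110)&(np.hypot(*r.T)<.06)&(P[:,2]>.08)&(P[:,2]<.1)
    if k.sum()>10:
        w,V=np.linalg.eigh(np.cov(r[k].T));e=V[:,1]*np.sign(V[0,1]);print(n,"lever deg rel console",np.degrees(np.arctan2(e[1],e[0]))-10.9,k.sum())
    a=dict(np.load({"wrist":"w1.npz","scene":"scene.npz"}[n]))
    if n=="scene":
        D=np.abs(c["image"].astype(int)-a["image"]).max(2)>60
        for nm,q in dict(handset=(.594,.225,.09),jar=(.68,-.1,.05)).items():
            x,y=proj(c,q)[0].astype(int);print(nm,x,y,D[y-8:y+8,x-8:x+8].mean())
E
```

```text
time: 13.45
tool_pos: [0.5824, -0.026, 0.185]
tool_rot: [-1.57, -0.0, -1.383]
contact_force: [1.0, -0.5, -0.6]
opening: 0.0002
[ 0.58173742 -0.02593753  0.18376986] [-1.57213600e+00  4.55258292e-04 -1.38280766e+00] [ 0.24933515 -0.09766576 -0.19165558]
dark lever px 312 [-55.63759027 -52.06880113 -39.55496079]
wrist bar 160 0.07657984331890699
wrist button 152 0.07372994114955325
wrist console 146 0.060571654235424294
wrist lever deg rel console -46.812463509032845 1164
scene bar 11 0.07419974273156238
scene button 10 0.06695229415319187
scene console 13 0.05566345306685039
scene lever deg rel console -44.69862907581607 31
handset 308 183 0.0
jar 265 235 0.0
```

```bash
python3 -c "
from cell import robot
print(robot.hand_in())"
```

```text
the job is handed in; nothing more can be done
None
```

The job is done and handed in: the selector lever is on its fifth mark, and the call bar was pressed fully down once and came back up. It took about 13.5 s of robot time.

**Lever:** it started on mark 3. I pushed it two clicks clockwise with the closed fingertips. The last check put it at about −45° to −47° from the console's x axis; mark 5 is at −45°.

**Call bar:** I pressed it only after seeing the lever on mark 5. The force rose to about 13 N and the tool stopped moving after about 6 mm, so I took it as fully down. Afterwards the bar top measured 76.6 mm above the desk, which is its "up" height of 76 mm.

**The rest:** I never went near the small round button, and the close view shows it up. In the scene camera view, the areas around the handset and jar had not changed. I did not check the other objects after the job, but nothing was picked up and no unexpected contact showed in the forces.

**What disagreed:**
- **Tool height:** the real ends of the closed fingers sit about 32 mm higher than the reported tool position. My first push therefore passed over the lever without moving it. I spotted this in the depth images and lowered the tool to correct for it.
- **Scene camera depth:** it reads 2–6 mm low on the console, so I used the wrist camera for the final heights.

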